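# Pin the spring balance to the antenna mount and hold the proof pull

## Robot

A 6-joint arm with a two-finger parallel gripper is mounted at the origin on the work surface. World frame = base frame: x ahead of the robot, y to its left, z up, the work surface at z = 0. Lengths are in m, angles in rad, forces in N, time in s.
With the tool pointing down it reaches from about 0.4 to 0.825 m from the base axis. Payload 7 kg.
Tool frame: the origin (TCP) lies at the centre of the arm's flange, where the gripper is bolted on; the fingertips stand 178 mm ahead of it and the grasp point (between the pads) lies 159 mm ahead of it; z points along the fingers, y is the direction in which the jaws open and shut (so a half turn about z gives the same grasp; the last joint's range is limited). The gripper opens to 88 mm and grips with 3 to 60 N. Pads are 19 mm wide; open, the fingers measure 130 mm over their backs; the gripper's body (78 mm by 193 mm) begins 47 mm behind the grasp point.
Start: joints at [-1.031, 0.359, 0.012, 0, -1.224, -0.288], TCP at [0.168, -0.654, 0.405] pointing down, gripper open.
Joint ranges: [-3.07, 3.07], [-1.43, 2.12], [-1.02, 1.25], [-3.03, 1.67], [-3.05, -0], [-3.03, 3.03]. Speed limits (rad/s): [2.39, 2.39, 3.01, 3.14, 3.14, 3.14].

## Interface

Orientations are given as [roll, pitch, yaw] about the fixed x, y, z axes, in that order (R = Rz(yaw) Ry(pitch) Rx(roll)).
In Python, from station import * gives the robot as it stands.
- The arm moves only by the tool send_rows, never from a script. Its argument "motion" is a list of rows, each an object with "offset": the shift along the tool's x, y, z in cm, a list of three; "turn": the turn about the tool's z in degrees. In form: [{"offset": [x, y, z], "turn": turn}, ...]. A call has 1 to 8 rows; each row is the pose to reach, as a shift and turn from the pose commanded when the call began, along the tool's axes at that moment; what a row does not reach only later rows make up. A row lasts 1/10 s, in which the tool goes at most 50 mm and 8.59 degrees, less where a joint would pass 70% of its speed; a pose out of reach is approached as far as the arm can. A call with a gripper value outside its range is refused whole. "hand" is the opening, from -1 (shut) to 1 (fully open), set as the call begins (left out, the last holds). The fingers move at their own pace and stop on an object; "squeeze" is the grip in N (left out, the last holds). Time passes only in rows, so rows that repeat a pose let the fingers close. It gives the time, the measured TCP pose, the force and the opening at its end, in the units of the state.
- get_state(): the state, without advancing time (a new reading comes with each control period).
- grab_frame(name): name is "scene" or "top" or "wrist"; returns a dict with "frame" (400x640x3 uint8, blue, green, red), "range_z" (400x640 float32, m along the optical axis (not along the pixel's ray), 0 where there is no reading), "vertical_fov" (degrees; the focal length in pixels is half the picture's height over the tangent of half this angle, whatever the lens; pixels are square), "cx", "cy" (the principal point, pixels), "cam_to_world" (4x4, takes a point from camera to world coordinates). Camera axes: x right, y up, looking along -z (the intrinsics and any distortion apply to the point x, -y, -z); pixel columns grow to the right and rows downward; lengths in m; the calibration is good to about 2 mm. A picture is of the moment at which its call begins.
- job_done(): hands the job in, once; it reports no verdict.
The state is a dict: "t": time; "q": joint angles; "qd": joint speeds; "joint_efforts": joint torques, N m; "eef_pos": TCP position; "ee_rot": TCP orientation; "force": force on the tool from outside, world axes, zero at the start; "moment": the same for the moment, N m; "width": finger opening in m.
Only numpy, scipy, OpenCV 4.12 (cv2) and the standard library are available. Lean on these libraries where they do the work, as an engineer would, in place of code of your own. Each camera call takes 0.05 s, during which the arm holds its last target. There are 200 camera calls.

## Task

Proof-pull the black nylon antenna mount: push the yellow-headed pin down from above, fully home, through the fork of the blue spring balance and the eye of the mount that is screwed to the rail, and leave it in. Then draw the balance's stirrup handle straight out along the rail until the green band on its plunger stands half out of the mouth of the tube, never so far that red shows, keep it there for a few seconds, and finish still gripping the handle and holding the green band there. Leave everything else on the case where it is.

Things in the scene. Friction and masses are not known exactly. Their poses are not given: they have to be found in the camera images.
- rail: Aluminium rail 300 x 60 x 13 mm fixed on the orange case's lid (150 mm above the table). Origin on the lid straight below the eye; x axis = pull direction, from the eye to the handle; z up. Rail spans x -105 to 195 mm. A black nylon antenna mount stands at x -100 to 14 mm, up to 73 mm over the lid; a blue spring balance lies in two saddles whose steel straps reach 62 mm.
- eye (a point): Centre of the pin hole in the fork's top face, 58 mm above the lid, axes as the rail's. The hole (11.5 mm wide, 1 mm chamfers) runs straight down through fork plate (6 mm), the mount's 10 mm nylon tongue and lower fork plate (6 mm), 58 to 32 mm above the lid, all in line at the start; 19 mm of free air below. Fork and tongue are 26 to 28 mm wide and reach 14 mm past the hole.
- pin_center (a point): Half-way up the yellow-headed pin, 39 mm above its tip, z towards its head. 78 mm long, about 70 g: steel shank 9 mm thick, 38 mm long, tapered tip; collar 22 mm wide, 4 mm thick; round yellow head 16 mm wide, 36 mm tall (grip it there). Stands upright in the block, collar on the block's top. Fully home, its collar lies on the fork and this point is 1 mm above eye.
- block: Grey pin block 40 x 130 x 46 mm screwed to the lid, origin under its centre, long side along its y axis, with two 11.5 mm holes at y = -40 and +40 mm; the yellow-headed and the black-headed pin stand in them, either way round.
- balance (a joint): How far the whole spring balance has slid along the rail towards the handle, in m: 0 = fork right up to the mount, holes in line (so at the start); stop at 0.05. It moves with about 3 N of friction, unless the pin holds it; with the pin in, it has about 2 to 3 mm of play.
- plunger (a joint): How far the plunger is drawn out of the tube, in m: 0 = sprung fully in, stop at 0.075. Spring 240 N/m plus 3 N preload, about 14 N at the green band; springs back when let go. The 12 mm green band is at the tube's mouth from 0.040 to 0.052 (middle 0.046); red shows from 0.060. Thin black rings: 0.010, 0.020, 0.030.
- grip (a point): Middle of the stirrup handle's cross bar, axes as the rail's, 45 mm above the lid, 268 mm from the eye along the rail's x when sprung in. The bar is a black rubber-covered rod 14 mm thick, 92 mm long, level across the rail (along y). Between bar and yoke is an opening 65 mm long (along x), 78 mm wide: a finger fits each side of the bar from above. Only the lid is below it.
- handle: The steel stirrup handle as a whole, fixed to the plunger: yoke, two side arms and cross bar. Its origin lies at the rail's origin (on the lid below the eye) when balance and plunger read 0, and moves with them.
- mouth (a point): Centre of the tube's open end (black end cap, 31 mm wide), where the plunger comes out and the bands are read; 172 mm from the eye along the rail, 45 mm above the lid.
- thin_pin_center (a point): Half-way up the black-headed pin, which has a 6 mm shank and is otherwise like the yellow one: the wrong size, leave it in the block.
- tripod_head: Grey tripod head with a pan lever, 64 mm wide foot, 108 mm tall, lever reaching 135 mm to its -y. Origin under its foot. Leave alone.
- spare_mount: Second black nylon antenna mount, loose on the lid, 115 x 64 x 58 mm. Origin under its middle. Leave alone.
- flask: Dented aluminium flask, 72 mm wide, 192 mm tall. Origin under its centre. Leave alone.
- strobe: Amber strobe beacon on a black foot, 84 mm wide, 104 mm tall. Origin under its centre. Leave alone.
- wrench: Steel wrench 170 mm long, lying on the lid, long side along its x axis. Leave alone.

How it is judged:
On the way, in this order (a step that is already met when the one before it is completed fails the run):
1. the yellow-headed pin is fully home through fork and eye while the handle is still sprung in (horizontal distance between pin_center and eye below 0.005 m and z of pin_center in the frame of eye between -0.008 and 0.006 m and angle between pin_center's own z axis and vertical below 0.15 rad and value of joint plunger below 0.01 m), for 0.3 s.
2. the handle, pulled by the gripper against the pinned mount, keeps the green band at the tube's mouth (horizontal distance between pin_center and eye below 0.005 m and z of pin_center in the frame of eye between -0.008 and 0.006 m and angle between pin_center's own z axis and vertical below 0.15 rad and value of joint plunger between 0.04 and 0.052 m and contact force between the fingers and handle above 4 N), for 2 s.
At the end, for the whole second after the job is handed in: The pin is still home in fork and eye (within 5 mm of the hole axis, collar within about 5 mm of the plate, within 0.15 rad of upright), the gripper holds the handle (over 4 N), the green band is at the tube mouth (plunger 40 to 52 mm out), the balance has slid under 6 mm (all of step 2 and value of joint balance below 0.006 m); the arm keeps its last pose, push and grip.
It fails at once if the handle is pulled so far that red shows (value of joint plunger above 0.06 m).
It fails at once if another thing on the case is shifted by more than 20 mm (distance of any of thin_pin_center, tripod_head, spare_mount, flask, strobe, wrench from where it was at the start of the episode above 0.02 m).
It also fails if it takes over 54 s, if anything falls off the work surface, if the arm or the gripper's body presses on something with over 40 N, if the wrist force passes 120 N, or if a joint passes its speed limit or range.

## Working session

There is one attempt and no reset: what is moved stays moved. The work goes in short steps, Python scripts to look and compute and a tool call to move; the robot and the scene stay as the last step left them, time stands still between calls to the robot, and variables do not carry over. Pictures are saved under pics/ and viewed, about 8 in all and at most 12, crops included, and the job is handed in when it is done.

Besides the shell and the picture viewer there is one more tool, called after "Emit:" as a command line: name --argument value ..., lists and objects as JSON in quotes. send_rows: Moves the arm, as the interface text tells. Its arguments: {"type":"object","properties":{"motion":{"type":"array"},"hand":{"type":"number"},"squeeze":{"type":"number"}},"required":["motion"]}

```bash
mkdir -p pics; cat > h.py <<'E'
from station import *
import numpy as np, cv2
def cam(n):
    d=grab_frame(n); f=d["frame"].shape[0]/2/np.tan(np.radians(d["vertical_fov"])/2)
    d["f"]=f; d["T"]=np.array(d["cam_to_world"]); return d
def ray(d,u,v):
    r=np.array([(u-d["cx"])/d["f"],-(v-d["cy"])/d["f"],-1.])
    return d["T"][:3,3],d["T"][:3,:3]@r
def onz(d,u,v,z):
    o,r=ray(d,u,v); return o+r*(z-o[2])/r[2]
def pt(d,u,v):
    o,r=ray(d,u,v); return o+r*d["range_z"][int(v),int(u)]
def cloud(d):
    v,u=np.mgrid[0:400,0:640]; z=d["range_z"]
    c=np.stack([(u-d["cx"])/d["f"]*z,-(v-d["cy"])/d["f"]*z,-z],-1)
    return c@d["T"][:3,:3].T+d["T"][:3,3]
E
python3 - <<'E'
from h import *
import pickle
print(get_state())
for n in("top","scene"):
    d=cam(n); cv2.imwrite(f"pics/{n}0.png",d["frame"]); pickle.dump(d,open(n+".pkl","wb")); print({k:d[k] for k in d if k not in("frame","range_z")})
E
```

```text
{'t': 0.0, 'q': array([-1.03091509e+00,  3.59384114e-01,  1.10489439e-02, -3.38100396e-04,
       -1.22411374e+00, -2.88081021e-01]), 'qd': array([-0.00210646,  0.0009661 , -0.00090465, -0.00131495, -0.00017091,
        0.00083572]), 'joint_efforts': array([ 5.15685842e-04, -5.82707334e+01,  2.93053633e+01,  6.99657887e+00,
        6.85199499e-03, -1.77102997e-04]), 'eef_pos': array([ 0.16810722, -0.65352412,  0.40372209]), 'ee_rot': array([ 3.13991786e+00, -1.64827292e-04, -2.88990744e+00]), 'force': array([-0.20238926, -0.8197088 ,  0.48787585]), 'moment': array([ 0.01921344, -0.00783394,  0.0064444 ]), 'width': 0.08759448901683205}
{'vertical_fov': 57.7141616899294, 'cx': 316.3473662148868, 'cy': 199.73443813400087, 'cam_to_world': array([[ 0.0208017 ,  0.99887337, -0.04265305,  0.56403653],
       [-0.99949924,  0.01975936, -0.02471529, -0.00714057],
       [-0.02384464,  0.04314581,  0.9987842 ,  1.21855465],
       [ 0.        ,  0.        ,  0.        ,  1.        ]]), 'f': np.float64(362.94168753233294), 'T': array([[ 0.0208017 ,  0.99887337, -0.04265305,  0.56403653],
       [-0.99949924,  0.01975936, -0.02471529, -0.00714057],
       [-0.02384464,  0.04314581,  0.9987842 ,  1.21855465],
       [ 0.        ,  0.        ,  0.        ,  1.        ]])}
{'vertical_fov': 43.481173535744034, 'cx': 308.4037374409844, 'cy': 197.20690724542445, 'cam_to_world': array([[ 0.35064483, -0.56681997,  0.74549535,  1.62512664],
       [ 0.93625892,  0.23054799, -0.26507898, -0.35244877],
       [-0.02162039,  0.79092525,  0.61153071,  1.05661556],
       [ 0.        ,  0.        ,  0.        ,  1.        ]]), 'f': np.float64(501.5433536846927), 'T': array([[ 0.35064483, -0.56681997,  0.74549535,  1.62512664],
       [ 0.93625892,  0.23054799, -0.26507898, -0.35244877],
       [-0.02162039,  0.79092525,  0.61153071,  1.05661556],
       [ 0.        ,  0.        ,  0.        ,  1.        ]])}
```

View pics/top0.png

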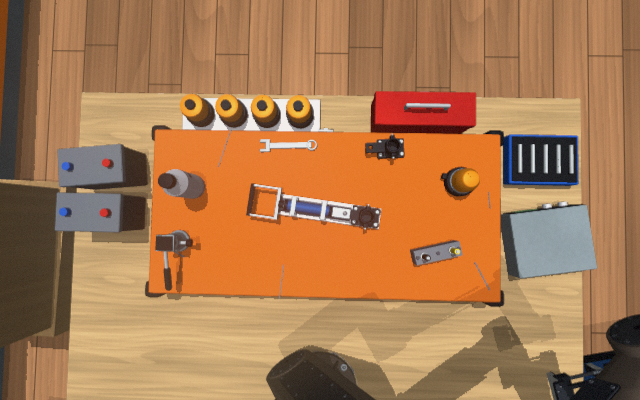

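View pics/scene0.png

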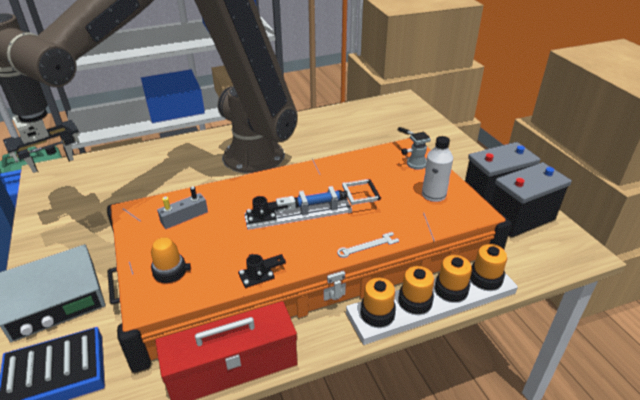

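The top view (up = +x, left = +y) shows the yellow pin at (456,251), the black pin at (427,257), the eye near (346,213) and the handle bar near (254,201). The scene view agrees. Next I'll measure.

```bash
python3 - <<'E'
from h import *
import pickle
d=pickle.load(open("top.pkl","rb")); s=pickle.load(open("scene.pkl","rb"))
for n,c in(("top",d),("scene",s)):
    P=cloud(c); h=cv2.cvtColor(c["frame"],cv2.COLOR_BGR2HSV)
    m=((h[...,0]>20)&(h[...,0]<36)&(h[...,1]>120)&(h[...,2]>90)&(P[...,2]>.19)&(P[...,2]<.26)).astype(np.uint8)
    k,l,st,ce=cv2.connectedComponentsWithStats(m)
    for i in range(1,k):
        if st[i,4]>8: print(n,st[i],ce[i],P[l==i].mean(0), P[l==i].max(0))
P=cloud(d)
for u,v in((456,251),(427,257),(346,213),(254,201),(300,220)): print(u,v,P[v,u])
# bar: height 0.18..0.21, y>0.12
z=P[...,2]; m=(z>.185)&(z<.215); m[:, :240]=0; m[:,300:]=0; m[:180]=0;m[225:]=0
m[:,275:]=0
q=P[m]; print(len(q),q.min(0),q.max(0))
img=cv2.resize(d["frame"][170:280,235:475],None,fx=3.3,fy=3.3,interpolation=cv2.INTER_CUBIC); cv2.imwrite("pics/crop1.png",img)
E
```

```text
top [451 248   9   6  29] [454.         250.24137931] [ 0.47761705 -0.35598361  0.22807004] [ 0.48423613 -0.35294099  0.2402426 ]
scene [163 197   7  12  47] [166.12765957 203.17021277] [ 0.48329103 -0.35688183  0.21909101] [ 0.48914592 -0.3508026   0.23440493]
scene [161 246   5   3  12] [162.91666667 246.91666667] [ 0.68655457 -0.38728069  0.24545421] [ 0.69265486 -0.38226733  0.24867583]
456 251 [ 0.47676113 -0.35713712  0.23991781]
427 257 [ 0.45903061 -0.28087493  0.23929403]
346 213 [ 0.57229789 -0.06787865  0.16286381]
254 201 [0.60227139 0.20375516 0.14998409]
300 220 [0.5490463 0.0660416 0.1521096]
264 [0.5536554  0.13531382 0.18938838] [0.65130845 0.21632192 0.20876673]
```

View pics/crop1.png

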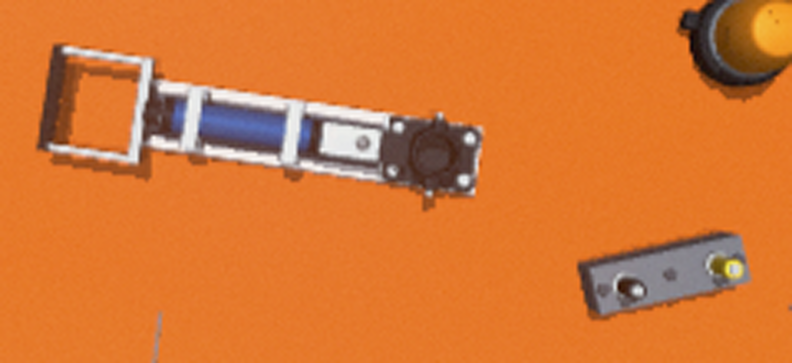

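```bash
python3 - <<'E'
from h import *
import pickle
d=pickle.load(open("top.pkl","rb")); s=pickle.load(open("scene.pkl","rb"))
e=onz(d,235+363/3.3-.35,170+142/3.3-.35,.208); print("eye",e)
a=onz(d,235+64/3.3-.35,170+48/3.3-.35,.2); b=onz(d,235+45/3.3-.35,170+150/3.3-.35,.2)
print("bar ends",a,b,(a+b)/2)
g=(a+b)/2-e; print(np.hypot(*g[:2]),"yaw",np.arctan2(g[1],g[0]), np.arctan2(*( (a-b)[[1,0]]))+np.pi/2)
P=cloud(d); z=P[...,2]
# bar points dark
h=cv2.cvtColor(d["frame"],cv2.COLOR_BGR2HSV)
m=(z>.19)&(z<.22);m[:, :240]=0; m[:,275:]=0; m[:180]=0;m[225:]=0
q=P[m][:,:2]; r=cv2.minAreaRect(q.astype(np.float32)*1000); print("handle rect",r)
# block top
m=(z>.188)&(z<.204);m[:, :405]=0; m[:,470:]=0; m[:235]=0;m[275:]=0
q=P[m]; print("block",cv2.minAreaRect(q[:,:2].astype(np.float32)*1000),q[:,2].mean())
print("pin top at", onz(d,455.8,251,.234),onz(d,454,250.2,.22))
# fork top plate
m=(z>.2)&(z<.216);m[:, :330]=0; m[:,352:]=0; m[:200]=0;m[225:]=0
print("fork",cv2.minAreaRect(P[m][:,:2].astype(np.float32)*1000),P[m][:,2].mean())
E
```

```text
eye [ 0.57275487 -0.06152278  0.208     ]
bar ends [0.64800402 0.19510222 0.2       ] [0.56040788 0.20892486 0.2       ] [0.60420595 0.20201354 0.2       ]
0.2654064130705287 yaw 1.4520156058440512 1.4142872059219702
handle rect ((602.6705322265625, 171.2401580810547), (81.7708740234375, 91.55348205566406), 83.80789947509766)
block ((467.4219055175781, -322.312255859375), (41.0937614440918, 131.23936462402344), 13.634918212890625) 0.1974967832622131
pin top at [ 0.47622111 -0.35872335  0.234     ] [ 0.47702062 -0.35887255  0.22      ]
fork ((573.871826171875, -50.17238235473633), (62.902801513671875, 27.655805587768555), 82.89151763916016) 0.20836669943104486
```

```bash
cat >> h.py <<'E'
def go(xyz,yaw):
    s=get_state(); y0=s["ee_rot"][2]; c,n=np.cos(y0),np.sin(y0)
    dx=np.array(xyz)-s["eef_pos"]
    t=-np.degrees((yaw-y0+np.pi)%(2*np.pi)-np.pi)
    print("t",s["t"],"at",s["eef_pos"].round(4),"yaw",round(y0,4),"F",s["force"].round(1),"w",round(s["width"],4))
    print("offset cm",np.round(100*np.array([c*dx[0]+n*dx[1],n*dx[0]-c*dx[1],-dx[2]]),2),"turn",round(t,2))
E
python3 -c "
from h import *
go([.477,-.36,.47],-1.69)"
```

```text
t 0.1 at [ 0.1681 -0.6535  0.4038] yaw -2.8899 F [-0.2 -0.2  0.1] w 0.0877
offset cm [-37.22  20.74  -6.62] turn -68.75
```

Emit:
send_rows --motion '[{"offset":[-3,2,-4],"turn":-8},{"offset":[-7,4,-6.6],"turn":-16},{"offset":[-11,6.3,-6.6],"turn":-24},{"offset":[-15,8.5,-6.6],"turn":-32},{"offset":[-19.5,11,-6.6],"turn":-40},{"offset":[-24,13.5,-6.6],"turn":-48},{"offset":[-28.5,16,-6.6],"turn":-56},{"offset":[-33,18.5,-6.6],"turn":-64}]' --hand 1 --squeeze 40

```text
t: 0.9
eef_pos: [0.4384, -0.3946, 0.4706]
ee_rot: [3.141, 0.0, -1.767]
force: [1.0, 0.1, 0.9]
width: 0.0874
```

```bash
python3 -c "
from h import *
go([.477,-.36,.47],-1.69)"
```

```text
t 0.9 at [ 0.4384 -0.3946  0.4706] yaw -1.767 F [1.  0.1 0.9] w 0.0874
offset cm [-4.15 -3.11  0.06] turn -4.41
```

Emit:
send_rows --motion '[{"offset":[-3.9,-3.1,0],"turn":-4.4},{"offset":[-3.9,-3.1,0],"turn":-4.4},{"offset":[-3.9,-3.1,0],"turn":-4.4}]'

```text
t: 1.2
eef_pos: [0.4765, -0.3633, 0.47]
ee_rot: [3.14, 0.0, -1.694]
force: [0.4, 0.1, -0.3]
width: 0.0872
```

```bash
python3 - <<'E'
from h import *
import pickle
d=cam("wrist"); cv2.imwrite("pics/w1.png",d["frame"]); pickle.dump(d,open("w1.pkl","wb"))
go([.477,-.36,.47],-1.69); print(d["T"],d["f"])
P=cloud(d); h=cv2.cvtColor(d["frame"],cv2.COLOR_BGR2HSV)
m=((h[...,0]>20)&(h[...,0]<36)&(h[...,1]>120)&(h[...,2]>90)).astype(np.uint8)
k,l,st,ce=cv2.connectedComponentsWithStats(m)
for i in range(1,k):
    if st[i,4]>60: print(st[i],ce[i],np.median(P[l==i],0),P[l==i].max(0),P[l==i].min(0))
E
```

```text
t 1.25 at [ 0.4757 -0.3641  0.4702] yaw -1.6954 F [ 0.2 -0.7 -0.5] w 0.0876
offset cm [-0.42 -0.07  0.02] turn -0.31
[[-0.9923578  -0.12018144 -0.0279719   0.468292  ]
 [ 0.12337283 -0.96219171 -0.24282969 -0.42775446]
 [ 0.00226929 -0.24442491  0.96966557  0.45034414]
 [ 0.          0.          0.          1.        ]] 316.79023171727835
[313 197  20  27 291] [321.94845361 207.09621993] [ 0.47527896 -0.36429759  0.23191367] [ 0.48280939 -0.3532926   0.45034414] [ 0.468292   -0.42775446  0.20580507]
```

View pics/w1.png

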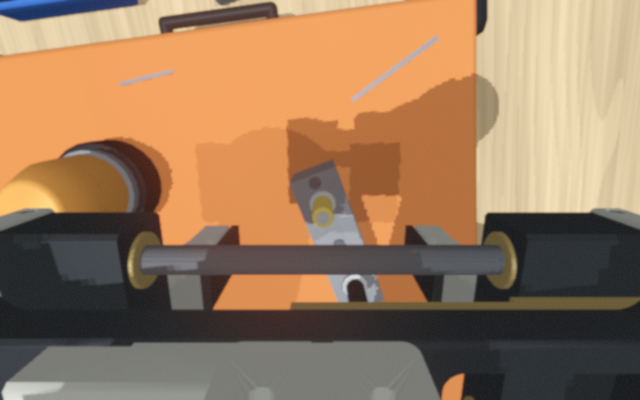

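The wrist view shows the yellow head centred at (322,210) ahead of the rod and the black pin at (356,290). Next I refine the yellow pin's position.

```bash
python3 - <<'E'
from h import *
import pickle
d=pickle.load(open("w1.pkl","rb")); P=cloud(d)
for v in range(194,228,3): print(v,P[v,322].round(4),d["frame"][v,322])
for z,v in((.232,213),(.214,207)): print(onz(d,322,v,z))
go([.4767,-.3595,.47],-1.69)
E
```

```text
194 [ 0.4751 -0.3664  0.2003] [129 135 139]
197 [ 0.4752 -0.3659  0.2082] [ 63 122 140]
200 [ 0.4753 -0.3655  0.2159] [ 61 123 141]
203 [ 0.4753 -0.3655  0.2245] [ 60 121 139]
206 [ 0.4753 -0.3656  0.233 ] [ 63 125 144]
209 [ 0.4755 -0.3641  0.2353] [ 77 150 169]
212 [ 0.4757 -0.3624  0.2369] [115 135 144]
215 [ 0.4759 -0.3605  0.2379] [138 138 139]
218 [ 0.4763 -0.358   0.2368] [135 136 137]
221 [ 0.4765 -0.356   0.2375] [133 133 134]
224 [ 0.4767 -0.3541  0.2384] [109 141 151]
227 [ 0.4771 -0.351   0.2359] [130 153 161]
[ 0.47596924 -0.3601541   0.232     ]
[ 0.47600219 -0.35941658  0.214     ]
t 1.25 at [ 0.4757 -0.3641  0.4702] yaw -1.6954 F [ 0.2 -0.7 -0.5] w 0.0876
offset cm [-0.47 -0.04  0.02] turn -0.31
```

Emit:
send_rows --motion '[{"offset":[-0.55,0,3],"turn":-0.3},{"offset":[-0.55,0,5.5],"turn":-0.3},{"offset":[-0.55,0,7.5],"turn":-0.3},{"offset":[-0.55,0,8.5],"turn":-0.3},{"offset":[-0.55,0,8.5],"turn":-0.3},{"offset":[-0.55,0,8.5],"turn":-0.3}]'

```text
t: 1.85
eef_pos: [0.476, -0.3597, 0.3865]
ee_rot: [-3.141, -0.001, -1.692]
force: [-0.2, -0.7, 0.1]
width: 0.0874
```

```bash
python3 -c "
from h import *
go([.476,-.3585,.385],-1.69)"
```

```text
t 1.85 at [ 0.476  -0.3597  0.3865] yaw -1.6917 F [-0.2 -0.7  0.1] w 0.0874
offset cm [-0.11  0.02  0.15] turn -0.1
```

Emit:
send_rows --motion '[{"offset":[-0.1,0,0.15],"turn":0},{"offset":[-0.1,0,0.15],"turn":0},{"offset":[-0.1,0,0.15],"turn":0},{"offset":[-0.1,0,0.15],"turn":0},{"offset":[-0.1,0,0.15],"turn":0},{"offset":[-0.1,0,0.15],"turn":0},{"offset":[-0.1,0,0.15],"turn":0},{"offset":[-0.1,0,0.15],"turn":0}]' --hand -1 --squeeze 40

```text
t: 2.65
eef_pos: [0.4764, -0.3579, 0.3841]
ee_rot: [3.142, -0.0, -1.691]
force: [-0.0, 0.1, -0.7]
width: 0.0291
```

Emit:
send_rows --motion '[{"offset":[0,0,-1.5],"turn":0},{"offset":[0,0,-3],"turn":0},{"offset":[0,0,-5],"turn":0},{"offset":[0,0,-7],"turn":0},{"offset":[0,0,-9],"turn":0},{"offset":[0,0,-9.2],"turn":0},{"offset":[0,0,-9.2],"turn":0}]'

```text
t: 3.35
eef_pos: [0.4763, -0.3579, 0.4763]
ee_rot: [-3.141, 0.0, -1.691]
force: [-0.1, 0.3, -0.7]
width: 0.0133
```

```bash
python3 - <<'E'
from h import *
import pickle
d=cam("wrist"); cv2.imwrite("pics/w2.png",d["frame"]); pickle.dump(d,open("w2.pkl","wb"))
go([.573,-.0615,.476],-1.69)
P=cloud(d); T=np.linalg.inv(d["T"]) 
h=cv2.cvtColor(d["frame"],cv2.COLOR_BGR2HSV)
m=((h[...,0]>20)&(h[...,0]<36)&(h[...,1]>120)&(h[...,2]>70)).astype(np.uint8)
k,l,st,ce=cv2.connectedComponentsWithStats(m)
for i in range(1,k):
    if st[i,4]>60: print(st[i],ce[i],np.median(P[l==i],0))
E
```

```text
t 3.4 at [ 0.4762 -0.3578  0.4755] yaw -1.6909 F [-0.8  0.6 -0.9] w 0.0136
offset cm [-30.58  -6.06  -0.05] turn -0.05
[308 213  29  32 638] [321.22257053 228.20062696] [ 0.47553907 -0.36436499  0.2973797 ]
```

View pics/w2.png

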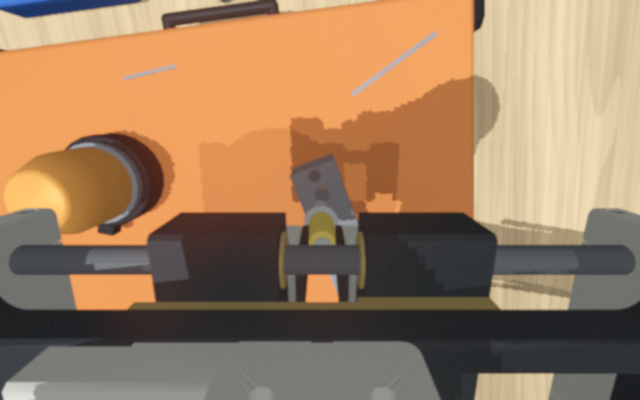

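The wrist view shows the pin lifted: the block hole at (315,175) is empty and the yellow head is between the fingers at (321,228). The 13.6 mm width suggests it's held near the head's top, because the fingers were still closing when I lifted. I'll check how high it sits.

```bash
python3 - <<'E'
from h import *
import pickle
d=pickle.load(open("w2.pkl","rb")); P=cloud(d)
for v in range(190,262,3): print(v,P[v,321].round(4),d["frame"][v,321])
cv2.imwrite("pics/w2c.png",cv2.resize(d["frame"][160:310,240:400],None,fx=4,fy=4,interpolation=cv2.INTER_CUBIC))
s=cam("scene"); pickle.dump(s,open("s2.pkl","wb")); o=s["T"][:3,3]
c=s["T"][:3,:3].T@(np.array([.476,-.358,.29])-o); u=s["cx"]+s["f"]*c[0]/-c[2]; v=s["cy"]+s["f"]*c[1]/c[2]; print(u,v)
u,v=int(u),int(v)
cv2.imwrite("pics/s2.png",cv2.resize(s["frame"][max(v-50,0):v+50,max(u-60,0):u+60],None,fx=6,fy=6,interpolation=cv2.INTER_CUBIC))
E
```

```text
190 [ 0.4774 -0.3524  0.154 ] [72 79 96]
193 [ 0.4774 -0.3524  0.1664] [75 77 85]
196 [ 0.4773 -0.3526  0.1788] [77 76 85]
199 [ 0.4773 -0.3526  0.1897] [85 85 92]
202 [ 0.476  -0.3626  0.2362] [107 110 112]
205 [ 0.4752 -0.3689  0.2665] [115 118 120]
208 [ 0.4754 -0.3674  0.2681] [136 137 137]
211 [ 0.4756 -0.3655  0.2681] [115 131 136]
214 [ 0.4756 -0.3655  0.2746] [ 59 121 137]
217 [ 0.4756 -0.3653  0.2797] [ 56 119 135]
220 [ 0.4755 -0.3657  0.2865] [ 59 120 137]
223 [ 0.4755 -0.3656  0.2912] [ 56 118 135]
226 [ 0.4755 -0.3659  0.2969] [ 56 119 135]
229 [ 0.4755 -0.3657  0.3009] [ 60 121 138]
232 [ 0.4756 -0.3651  0.3038] [ 71 145 161]
235 [ 0.4758 -0.3632  0.3032] [ 75 148 164]
238 [ 0.4759 -0.3622  0.3048] [118 130 132]
241 [ 0.4761 -0.3609  0.3056] [135 136 134]
244 [ 0.4763 -0.3592  0.3055] [112 113 113]
247 [ 0.4724 -0.3897  0.3804] [65 66 71]
250 [ 0.4726 -0.3887  0.38  ] [73 72 76]
253 [ 0.4726 -0.3881  0.3806] [76 74 78]
256 [ 0.4727 -0.3878  0.3816] [75 74 77]
259 [ 0.4727 -0.3872  0.3823] [78 77 81]
160.07857825459706 180.6407119596087
```

View pics/s2.png

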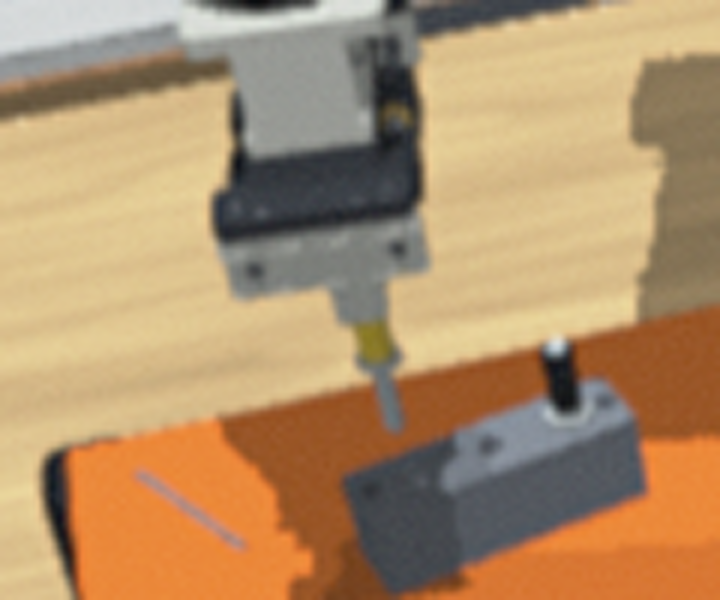

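The scene crop shows the pin upright but held only by the top ~6 mm of its head. I'll set it back in the block and grip it deeper.

Emit:
send_rows --motion '[{"offset":[0,0,1.5],"turn":0},{"offset":[0,0,3],"turn":0},{"offset":[0,0,4],"turn":0},{"offset":[0,0,5],"turn":0},{"offset":[0,0,6],"turn":0},{"offset":[0,0,6.5],"turn":0},{"offset":[0,0,6.6],"turn":0},{"offset":[0,0,6.6],"turn":0}]'

```text
t: 4.25
eef_pos: [0.4765, -0.358, 0.4103]
ee_rot: [-3.142, -0.0, -1.691]
force: [-0.3, 0.2, -0.7]
width: 0.0131
```

```bash
python3 - <<'E'
from h import *
d=cam("wrist")
go([.476,-.3578,.409],-1.69)
P=cloud(d); h=cv2.cvtColor(d["frame"],cv2.COLOR_BGR2HSV)
m=((h[...,0]>20)&(h[...,0]<36)&(h[...,1]>120)&(h[...,2]>70)).astype(np.uint8)
k,l,st,ce=cv2.connectedComponentsWithStats(m)
for i in range(1,k):
    if st[i,4]>60: print(st[i],ce[i],np.median(P[l==i],0),P[l==i].min(0))
for v in range(205,246,4): print(v,P[v,321].round(4))
E
```

```text
t 4.3 at [ 0.4765 -0.358   0.4106] yaw -1.6907 F [-0.2  0.  -0.6] w 0.0138
offset cm [-0.02  0.05  0.16] turn -0.04
[308 213  28  32 641] [321.01404056 228.19188768] [ 0.4755461  -0.36458066  0.23140133] [ 0.46835357 -0.42253264  0.20590266]
205 [ 0.4752 -0.3687  0.1991]
209 [ 0.4754 -0.3675  0.204 ]
213 [ 0.4756 -0.3659  0.2069]
217 [ 0.4756 -0.3658  0.2147]
221 [ 0.4756 -0.3657  0.2215]
225 [ 0.4755 -0.3661  0.2294]
229 [ 0.4755 -0.3658  0.2347]
233 [ 0.4757 -0.3645  0.2373]
237 [ 0.4759 -0.3629  0.2387]
241 [ 0.4762 -0.3606  0.2384]
245 [ 0.4726 -0.3894  0.312 ]
```

Emit:
send_rows --motion '[{"offset":[0,0,0.05],"turn":0},{"offset":[0,0,0.05],"turn":0},{"offset":[0,0,0.05],"turn":0},{"offset":[0,0,0.05],"turn":0},{"offset":[0,0,0.05],"turn":0},{"offset":[0,0,1],"turn":0},{"offset":[0,0,2],"turn":0},{"offset":[0,0,2.6],"turn":0}]' --hand 0

```text
t: 5.1
eef_pos: [0.476, -0.3577, 0.3824]
ee_rot: [3.14, 0.001, -1.691]
force: [0.2, -0.2, -0.6]
width: 0.0434
```

Emit:
send_rows --motion '[{"offset":[0,0,0],"turn":0},{"offset":[0,0,0],"turn":0},{"offset":[0,0,0],"turn":0},{"offset":[0,0,0],"turn":0},{"offset":[0,0,0],"turn":0},{"offset":[0,0,0],"turn":0},{"offset":[0,0,0],"turn":0},{"offset":[0,0,0],"turn":0}]' --hand -1

```text
t: 5.9
eef_pos: [0.4765, -0.358, 0.3845]
ee_rot: [-3.141, -0.0, -1.691]
force: [-0.4, 1.1, 2.0]
width: 0.0151
```

Emit:
send_rows --motion '[{"offset":[0,0,0],"turn":0},{"offset":[0,0,0],"turn":0},{"offset":[0,0,0],"turn":0},{"offset":[0,0,0],"turn":0},{"offset":[0,0,0],"turn":0},{"offset":[0,0,0],"turn":0}]'

```text
t: 6.5
eef_pos: [0.4765, -0.358, 0.3845]
ee_rot: [-3.141, -0.0, -1.691]
force: [0.5, 1.4, 4.5]
width: 0.015
```

Emit:
send_rows --motion '[{"offset":[0,0,-2],"turn":0},{"offset":[0,0,-4],"turn":0},{"offset":[0,0,-6.5],"turn":0},{"offset":[0,0,-9],"turn":0},{"offset":[-2,-0.4,-9],"turn":0},{"offset":[-5,-1,-9],"turn":0},{"offset":[-9,-1.8,-9],"turn":0},{"offset":[-13,-2.6,-9],"turn":0}]'

```text
t: 7.3
eef_pos: [0.5175, -0.2309, 0.4732]
ee_rot: [3.14, 0.001, -1.692]
force: [0.9, -0.6, -0.8]
width: 0.0149
```

```bash
python3 -c "
from h import *
go([.573,-.0615,.476],-1.69)"
```

```text
t 7.3 at [ 0.5175 -0.2309  0.4732] yaw -1.6922 F [ 0.9 -0.6 -0.8] w 0.0149
offset cm [-17.49  -3.45  -0.28] turn -0.13
```

Emit:
send_rows --motion '[{"offset":[-4.5,-0.9,-0.2],"turn":0},{"offset":[-9,-1.8,-0.2],"turn":0},{"offset":[-13,-2.6,-0.2],"turn":0},{"offset":[-16,-3.2,-0.2],"turn":0},{"offset":[-17.4,-3.45,-0.2],"turn":0},{"offset":[-17.4,-3.45,-0.2],"turn":0},{"offset":[-17.4,-3.45,-0.2],"turn":0}]'

```text
t: 8.0
eef_pos: [0.5726, -0.0636, 0.4756]
ee_rot: [3.14, -0.0, -1.69]
force: [-0.8, -0.5, -0.7]
width: 0.0149
```

```bash
python3 - <<'E'
from h import *
import pickle
d=cam("wrist"); pickle.dump(d,open("w3.pkl","wb"))
go([.573,-.0615,.476],-1.69)
cv2.imwrite("pics/w3.png",cv2.resize(d["frame"][140:265,240:400],None,fx=4.8,fy=4.8,interpolation=cv2.INTER_CUBIC))
E
```

```text
t 8.05 at [ 0.5725 -0.0641  0.4758] yaw -1.6912 F [ 0.2 -0.4 -0.8] w 0.0151
offset cm [-0.26 -0.02 -0.02] turn -0.07
```

View pics/w3.png

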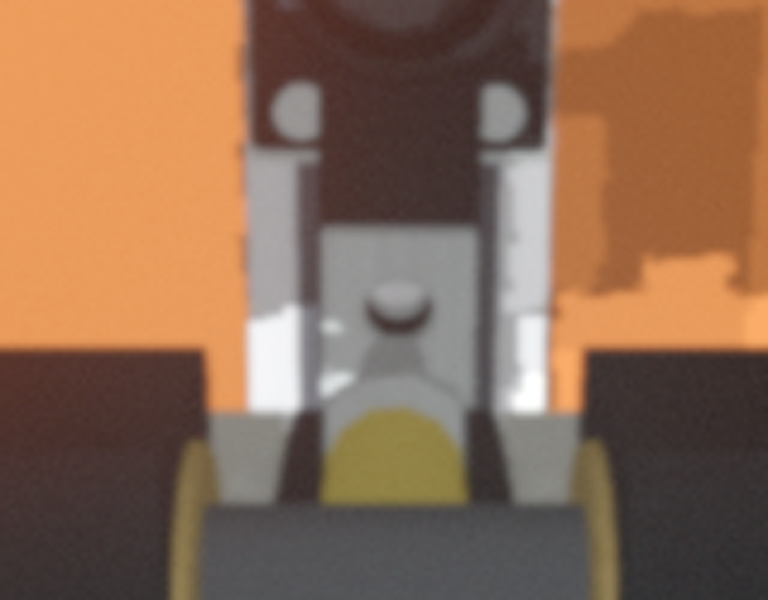

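The wrist crop shows the hole at crop (399,308), centred on the fork plate, and the yellow head centred at crop column 395 below it.

```bash
python3 - <<'E'
from h import *
import pickle
d=pickle.load(open("w3.pkl","rb"))
print("hole",onz(d,240+399/4.8-.4,140+308/4.8-.4,.208))
print("plate mid",onz(d,240+399.5/4.8-.4,140+308/4.8-.4,.208))
P=cloud(d); print("plate z",P[195,316],P[195,330])
h=cv2.cvtColor(d["frame"],cv2.COLOR_BGR2HSV)
m=((h[...,0]>20)&(h[...,0]<36)&(h[...,1]>120)&(h[...,2]>70)); m[:,:300]=0;m[:,345:]=0
vs,us=np.nonzero(m)
for v in range(226,246,3):
    u=us[vs==v]; print(v,u.min(),u.max(),P[v,321].round(4),"axis x",onz(d,(u.min()+u.max())/2,v,P[v,321][2])[:2].round(4))
u=np.array([u for u in range(306,340)]);
for v in (216,219,222): print(v,P[v,321].round(4),d["frame"][v,321])
E
```

```text
hole [ 0.57144448 -0.0592674   0.208     ]
plate mid [ 0.57136048 -0.05925718  0.208     ]
plate z [ 0.57588241 -0.06758986  0.20954923] [ 0.56474351 -0.06566307  0.20727268]
226 320 324 [ 0.5714 -0.0712  0.295 ] axis x [ 0.5709 -0.0712]
229 314 330 [ 0.5714 -0.0713  0.2998] axis x [ 0.5709 -0.0713]
232 311 332 [ 0.5714 -0.0716  0.3051] axis x [ 0.5711 -0.0716]
235 309 334 [ 0.5714 -0.0714  0.3086] axis x [ 0.5712 -0.0714]
238 308 335 [ 0.5714 -0.0716  0.3132] axis x [ 0.5712 -0.0716]
241 307 336 [ 0.5713 -0.072   0.3179] axis x [ 0.5711 -0.072 ]Traceback (most recent call last):
  File "<stdin>", line 11, in <module>
    return umr_minimum(a, axis, None, out, keepdims, initial, where)
ValueError: zero-size array to reduction operation minimum which has no identity
```

```bash
python3 - <<'E'
from h import *
import pickle
d=pickle.load(open("w3.pkl","rb"))
for c in (228,282,303,308,316,334): print(c,onz(d,322.7,140+c/4.8-.4,.208).round(4))
g=cv2.cvtColor(d["frame"],cv2.COLOR_BGR2GRAY); print(g[184:216,[316,319,321,323,325,328]].tolist())
E
```

```text
228 [ 0.5698 -0.073   0.208 ]
282 [ 0.5709 -0.0638  0.208 ]
303 [ 0.5714 -0.0601  0.208 ]
308 [ 0.5715 -0.0593  0.208 ]
316 [ 0.5716 -0.0579  0.208 ]
334 [ 0.572  -0.0547  0.208 ]
[[59, 54, 55, 61, 54, 56], [62, 61, 62, 59, 60, 60], [83, 83, 81, 80, 79, 78], [112, 111, 108, 108, 108, 107], [132, 129, 129, 130, 128, 128], [144, 141, 143, 143, 140, 141], [150, 146, 148, 147, 146, 144], [150, 146, 147, 149, 146, 146], [150, 147, 148, 148, 145, 146], [150, 146, 147, 149, 146, 147], [152, 146, 146, 148, 146, 147], [152, 147, 146, 147, 146, 146], [151, 147, 146, 146, 145, 147], [150, 146, 145, 147, 145, 146], [150, 146, 150, 152, 147, 146], [150, 155, 160, 160, 157, 144], [146, 163, 164, 164, 162, 143], [140, 162, 165, 163, 162, 136], [127, 152, 160, 159, 155, 120], [113, 136, 149, 149, 142, 104], [105, 118, 134, 134, 127, 87], [106, 97, 119, 121, 110, 76], [114, 72, 90, 95, 82, 80], [125, 66, 62, 64, 58, 93], [135, 80, 65, 62, 66, 114], [142, 104, 85, 82, 89, 126], [145, 118, 111, 108, 110, 137], [144, 122, 119, 117, 118, 142], [138, 121, 122, 118, 120, 141], [132, 120, 120, 120, 119, 139], [127, 120, 121, 119, 119, 134], [125, 121, 119, 120, 121, 133]]
```

```bash
python3 -c "
from h import *
go([.5729,-.0594,.442],-1.69)"
```

```text
t 8.05 at [ 0.5725 -0.0641  0.4758] yaw -1.6912 F [ 0.2 -0.4 -0.8] w 0.0151
offset cm [-0.47  0.02  3.38] turn -0.07
```

Emit:
send_rows --motion '[{"offset":[-0.47,0,0.5],"turn":-0.1},{"offset":[-0.47,0,1.5],"turn":-0.1},{"offset":[-0.47,0,2.5],"turn":-0.1},{"offset":[-0.47,0,3.2],"turn":-0.1},{"offset":[-0.47,0,3.4],"turn":-0.1},{"offset":[-0.47,0,3.4],"turn":-0.1},{"offset":[-0.47,0,3.4],"turn":-0.1}]'

```text
t: 8.75
eef_pos: [0.5735, -0.0587, 0.4425]
ee_rot: [-3.141, -0.0, -1.689]
force: [0.2, 0.5, -0.9]
width: 0.0151
```

```bash
python3 - <<'E'
from h import *
import pickle
d=cam("wrist"); pickle.dump(d,open("w4.pkl","wb"))
go([.5729,-.0594,.442],-1.69)
a=cv2.resize(d["frame"][170:260,270:370],None,fx=6,fy=6,interpolation=cv2.INTER_CUBIC)
cv2.imwrite("pics/w4.png",a)
E
```

```text
t 8.8 at [ 0.5735 -0.0587  0.4426] yaw -1.6889 F [ 0.2 -0.1 -0.6] w 0.015
offset cm [0.07 0.05 0.06] turn 0.06
```

View pics/w4.png

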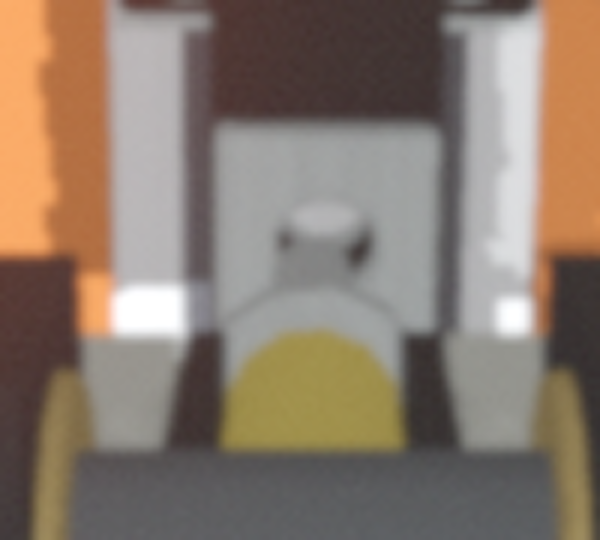

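The crop shows the tapered tip at crop (314,240–285) just over the hole, whose centre is about (325,243). So the pin sits about 1 mm to the left of the hole.

```bash
python3 - <<'E'
from h import *
import pickle
d=pickle.load(open("w4.pkl","rb")); P=cloud(d)
X=lambda c,r:(270+c/6-.4,170+r/6-.4)
for c,r in((277,243),(372,243),(325,243),(325,198),(325,124),(215,243),(440,243)): print(c,r,onz(d,*X(c,r),.208).round(4))
print("tip edges at z=.22",[onz(d,*X(c,270),.216).round(4) for c in(275,352)])
for r in (360,400,430):
  u,v=X(313.5,r); print("head",pt(d,u,v).round(4),onz(d,u,v,pt(d,u,v)[2]).round(4))
print("tip row pts",[pt(d,*X(314,r)).round(4) for r in(235,245,255,265,275)])
E
```

```text
277 243 [ 0.5773 -0.0595  0.208 ]
372 243 [ 0.5662 -0.0582  0.208 ]
325 243 [ 0.5717 -0.0589  0.208 ]
325 198 [ 0.571  -0.0643  0.208 ]
325 124 [ 0.57   -0.0732  0.208 ]
215 243 [ 0.5845 -0.0604  0.208 ]
440 243 [ 0.5582 -0.0573  0.208 ]
tip edges at z=.22 [array([ 0.5775, -0.0588,  0.216 ]), array([ 0.5688, -0.0577,  0.216 ])]
head [ 0.5722 -0.0663  0.2675] [ 0.5722 -0.0663  0.2675]
head [ 0.5722 -0.0663  0.2769] [ 0.5722 -0.0663  0.2769]
head [ 0.5722 -0.067   0.2849] [ 0.5722 -0.067   0.2849]
tip row pts [array([ 0.5743, -0.047 ,  0.1639]), array([ 0.5725, -0.0628,  0.2213]), array([ 0.5725, -0.063 ,  0.2258]), array([ 0.5725, -0.0629,  0.2292]), array([ 0.5725, -0.063 ,  0.2329])]
```

Emit:
send_rows --motion '[{"offset":[0,0.08,0],"turn":0},{"offset":[0,0.08,0.5],"turn":0},{"offset":[0,0.08,1.0],"turn":0},{"offset":[0,0.08,1.4],"turn":0},{"offset":[0,0.08,1.6],"turn":0},{"offset":[0,0.08,1.6],"turn":0}]'

```text
t: 9.4
eef_pos: [0.5725, -0.0586, 0.4256]
ee_rot: [3.141, -0.0, -1.689]
force: [-0.7, -0.2, -1.5]
width: 0.015
```

Emit:
send_rows --motion '[{"offset":[0,0,0.5],"turn":0},{"offset":[0,0,1.0],"turn":0},{"offset":[0,0,1.5],"turn":0},{"offset":[0,0,2.0],"turn":0},{"offset":[0,0,2.4],"turn":0},{"offset":[0,0,2.6],"turn":0},{"offset":[0,0,2.6],"turn":0}]'

```text
t: 10.1
eef_pos: [0.5725, -0.0586, 0.3998]
ee_rot: [3.141, -0.0, -1.689]
force: [0.6, -0.7, 0.1]
width: 0.0153
```

Through all the plates with no resistance. Now the last few millimetres.

Emit:
send_rows --motion '[{"offset":[0,0,0.1],"turn":0},{"offset":[0,0,0.2],"turn":0},{"offset":[0,0,0.3],"turn":0},{"offset":[0,0,0.4],"turn":0},{"offset":[0,0,0.5],"turn":0},{"offset":[0,0,0.5],"turn":0}]'

```text
t: 10.7
eef_pos: [0.5725, -0.0586, 0.3965]
ee_rot: [-3.14, -0.0, -1.689]
force: [-3.0, 1.6, 7.9]
width: 0.0153
```

Emit:
send_rows --motion '[{"offset":[0,0,-0.15],"turn":0},{"offset":[0,0,-0.15],"turn":0},{"offset":[0,0,-0.15],"turn":0},{"offset":[0,0,-0.15],"turn":0},{"offset":[0,0,-0.15],"turn":0},{"offset":[0,0,-0.15],"turn":0}]' --hand 0.1

```text
t: 11.3
eef_pos: [0.5726, -0.0586, 0.3965]
ee_rot: [3.141, -0.0, -1.689]
force: [-0.6, -1.9, 0.5]
width: 0.0477
```

Emit:
send_rows --motion '[{"offset":[0,0,-2],"turn":0},{"offset":[0,0,-4],"turn":0},{"offset":[0,0,-6],"turn":0},{"offset":[0,0,-8],"turn":0},{"offset":[0,0,-8],"turn":0},{"offset":[0,0,-8],"turn":0}]' --hand 1

```text
t: 11.9
eef_pos: [0.5725, -0.0586, 0.4768]
ee_rot: [-3.141, 0.001, -1.689]
force: [0.4, -0.3, -1.6]
width: 0.0863
```

```bash
python3 - <<'E'
from h import *
d=cam("wrist"); P=cloud(d)
go([.6042,.202,.47],-1.69+np.pi/2)
h=cv2.cvtColor(d["frame"],cv2.COLOR_BGR2HSV)
m=((h[...,0]>20)&(h[...,0]<36)&(h[...,1]>110)&(h[...,2]>70)).astype(np.uint8)
k,l,st,ce=cv2.connectedComponentsWithStats(m)
for i in range(1,k):
    if st[i,4]>60:
        print(st[i],ce[i]); u=int(st[i,0]+st[i,2]/2)
        for v in range(st[i,1]-9,st[i,1]+st[i,3]+16,3): print(v,P[v,u].round(4))
E
```

```text
t 11.95 at [ 0.5724 -0.0586  0.4761] yaw -1.6891 F [-0.2  0.3 -0.4] w 0.0867
offset cm [-26.25  -0.09   0.61] turn -89.95
[312 192  20  29 299] [321.38461538 202.38795987]
183 [ 0.5704 -0.071   0.2079]
186 [ 0.5706 -0.0692  0.2112]
189 [ 0.5709 -0.0672  0.2129]
192 [ 0.571  -0.0665  0.2202]
195 [ 0.571  -0.0667  0.2305]
198 [ 0.571  -0.0666  0.2387]
201 [ 0.571  -0.0665  0.2467]
204 [ 0.5712 -0.0649  0.2487]
207 [ 0.5715 -0.0628  0.2485]
210 [ 0.5717 -0.0609  0.2492]
213 [ 0.5719 -0.0589  0.2498]
216 [ 0.5722 -0.0567  0.2494]
219 [ 0.5725 -0.0544  0.2492]
222 [ 0.5728 -0.0519  0.2482]
225 [ 0.5747 -0.0354  0.2074]
228 [ 0.5749 -0.0333  0.2089]
231 [ 0.5753 -0.0303  0.2078]
234 [ 0.5756 -0.0274  0.2071]
[482 232  29  56 600] [499.23833333 259.29666667]
223 [ 0.5215 -0.0898  0.3765]
226 [ 0.521  -0.0886  0.3757]
229 [ 0.5217 -0.0884  0.3771]
232 [ 0.5227 -0.0883  0.3788]
235 [ 0.5219 -0.0868  0.3775]
238 [ 0.5234 -0.0872  0.3803]
241 [ 0.5226 -0.0857  0.3789]
244 [ 0.5229 -0.0851  0.3794]
247 [ 0.5228 -0.0842  0.3792]
250 [ 0.5228 -0.0834  0.3793]
253 [ 0.5234 -0.083   0.3803]
256 [ 0.
[... 716 characters left out ...]
0.0896  0.3845]
279 [ 0.615  -0.0891  0.3851]
282 [ 0.6149 -0.0885  0.3855]
285 [ 0.6155 -0.0875  0.3851]
288 [ 0.6154 -0.0868  0.3855]
291 [ 0.6164 -0.0854  0.3843]
294 [ 0.6161 -0.085   0.3851]
297 [ 0.6172 -0.0835  0.3839]
300 [ 0.6168 -0.0831  0.3847]
303 [ 0.6168 -0.0825  0.3851]
[ 428  298  212   11 1664] [545.66105769 303.47716346]
289 [ 0.518  -0.0762  0.3877]
292 [ 0.5187 -0.0762  0.3888]
295 [ 0.5186 -0.0752  0.3887]
298 [ 0.5185 -0.0743  0.3886]
301 [ 0.5203 -0.0755  0.3913]
304 [ 0.5206 -0.075   0.3918]
307 [ 0.5212 -0.075   0.3928]
310 [ 0.5244 -0.0778  0.3976]
313 [ 0.5256 -0.0785  0.3993]
316 [ 0.5263 -0.0786  0.4005]
319 [ 0.5263 -0.078   0.4006]
322 [ 0.5276 -0.0789  0.4026]
```

Head top reads z=0.249, which matches fully home. The flask stands in the pull direction, so I'll check its clearance to the 193 mm wide gripper body.

```bash
python3 - <<'E'
from h import *
import pickle
e=np.array([.5717,-.0587]); r=np.array([.1234,.9924]); n=np.array([-r[1],r[0]])
for f in("top.pkl","scene.pkl"):
    d=pickle.load(open(f,"rb")); P=cloud(d)
    m=(P[...,2]>.17)&(P[...,2]<.36)&(P[...,1]>.26)&(P[...,1]<.5)&(P[...,0]>.52)&(P[...,0]<.75)&(d["range_z"]>.1)
    q=P[m]
    for lo,hi in((.17,.22),(.22,.27),(.27,.31),(.31,.36)):
        k=q[(q[:,2]>lo)&(q[:,2]<hi)]
        if len(k): print(f,lo,len(k),"xy min",k.min(0)[:2].round(3),"max",k.max(0)[:2].round(3),"rail x",((k[:,:2]-e)@r).min().round(3),"rail y",((k[:,:2]-e)@n).min().round(3),((k[:,:2]-e)@n).max().round(3))
d=pickle.load(open("top.pkl","rb")); P=cloud(d)
m=(P[...,2]>.17)&(P[...,1]>.26)&(P[...,1]<.45)&(P[...,0]>.35)&(P[...,0]<.53); q=P[m]; print("tripod",q.min(0),q.max(0))
E
```

```text
top.pkl 0.17 167 xy min [0.607 0.349] max [0.678 0.388] rail x 0.413 rail y -0.051 0.02
top.pkl 0.22 153 xy min [0.607 0.349] max [0.676 0.383] rail x 0.413 rail y -0.05 0.019
top.pkl 0.27 408 xy min [0.607 0.35 ] max [0.677 0.418] rail x 0.414 rail y -0.051 0.02
top.pkl 0.31 274 xy min [0.623 0.364] max [0.663 0.405] rail x 0.428 rail y -0.037 0.005
scene.pkl 0.17 365 xy min [0.622 0.35 ] max [0.684 0.417] rail x 0.415 rail y -0.056 0.001
scene.pkl 0.22 372 xy min [0.619 0.351] max [0.683 0.418] rail x 0.416 rail y -0.056 0.006
scene.pkl 0.27 381 xy min [0.619 0.353] max [0.683 0.423] rail x 0.417 rail y -0.056 0.006
scene.pkl 0.31 192 xy min [0.624 0.369] max [0.664 0.408] rail x 0.434 rail y -0.038 0.003
tripod [0.35168517 0.36197146 0.17023301] [0.50691392 0.44615325 0.26324504]
```

The body would just touch the flask if gripped square, at rail x 0.413. I'll check a rotated, off-centre grip instead.

```bash
python3 - <<'E'
from h import *
import pickle
e=np.array([.5717,-.0587]); r=np.array([.1234,.9924]); n=np.array([-r[1],r[0]])
Q=[]
for f in("top.pkl","scene.pkl"):
    d=pickle.load(open(f,"rb")); P=cloud(d); m=(P[...,2]>.225)&(P[...,2]<.42)&(P[...,1]>.25)&(P[...,1]<.5)&(P[...,0]>.3)&(P[...,0]<.8)&(d["range_z"]>.1)
    Q.append(P[m][:,:2])
Q=np.vstack(Q); R=np.c_[(Q-e)@r,(Q-e)@n]
fl=R[:,1]<.05
for th in(0,10,15,20,25,30,35):
  for o in(0,.01,.02,.025):
    t=np.radians(th); a=np.array([np.cos(t),np.sin(t)]); b=np.array([-a[1],a[0]])
    c=np.array([.319,o]); u=abs((R-c)@a)-.0965; v=abs((R-c)@b)-.039
    dd=np.hypot(np.maximum(u,0),np.maximum(v,0))
    print(th,o,"flask",dd[fl].min().round(4),"tripod",dd[~fl].min().round(4) if (~fl).any() else None)
E
```

```text
0 0 flask 0.0 tripod 0.0884
0 0.01 flask 0.0 tripod 0.0791
0 0.02 flask 0.0 tripod 0.07
0 0.025 flask 0.0 tripod 0.0655
10 0 flask 0.0 tripod 0.0773
10 0.01 flask 0.0 tripod 0.0688
10 0.02 flask 0.0 tripod 0.0608
10 0.025 flask 0.0 tripod 0.0571
15 0 flask 0.0 tripod 0.0739
15 0.01 flask 0.0 tripod 0.0661
15 0.02 flask 0.0002 tripod 0.0588
15 0.025 flask 0.0035 tripod 0.0554
20 0 flask 0.0 tripod 0.0722
20 0.01 flask 0.0 tripod 0.065
20 0.02 flask 0.0059 tripod 0.0586
20 0.025 flask 0.01 tripod 0.0558
25 0 flask 0.0 tripod 0.0721
25 0.01 flask 0.0053 tripod 0.0658
25 0.02 flask 0.0135 tripod 0.0605
25 0.025 flask 0.0178 tripod 0.0583
30 0 flask 0.0052 tripod 0.0738
30 0.01 flask 0.0131 tripod 0.0685
30 0.02 flask 0.0217 tripod 0.0635
30 0.025 flask 0.0259 tripod 0.061
35 0 flask 0.0131 tripod 0.0769
35 0.01 flask 0.0213 tripod 0.0711
35 0.02 flask 0.0295 tripod 0.0654
35 0.025 flask 0.0336 tripod 0.0625
```

```bash
python3 -c "
from h import *
go([.585,.207,.475],-2.794)"
```

```text
t 11.95 at [ 0.5724 -0.0586  0.4761] yaw -1.6891 F [-0.2  0.3 -0.4] w 0.0867
offset cm [-26.52   1.88   0.11] turn 63.31
```

Emit:
send_rows --motion '[{"offset":[-2,0.2,0],"turn":8},{"offset":[-5.5,0.4,0],"turn":16},{"offset":[-9.5,0.7,0],"turn":24},{"offset":[-13.5,1,0],"turn":32},{"offset":[-17.5,1.3,0],"turn":40},{"offset":[-21.5,1.6,0],"turn":48},{"offset":[-24.5,1.8,0],"turn":56},{"offset":[-26.5,1.9,0],"turn":63.3}]' --hand 0.2

```text
t: 12.75
eef_pos: [0.5847, 0.209, 0.4751]
ee_rot: [-3.141, -0.002, -2.798]
force: [0.5, -0.3, 0.3]
width: 0.053
```

Emit:
send_rows --motion '[{"offset":[0,0,0],"turn":0},{"offset":[0,0,0],"turn":0},{"offset":[0,0,0],"turn":0}]'

```text
t: 13.05
eef_pos: [0.5849, 0.2062, 0.4761]
ee_rot: [-3.141, -0.001, -2.793]
force: [-0.2, -0.5, 0.9]
width: 0.0523
```

```bash
python3 - <<'E'
from h import *
import pickle
d=cam("wrist"); pickle.dump(d,open("w5.pkl","wb")); cv2.imwrite("pics/w5.png",d["frame"])
go([.585,.207,.475],-2.794); print(get_state()["q"])
P=cloud(d); g=d["frame"]
e=np.array([.5717,-.0587]); r=np.array([.1234,.9924]); n=np.array([-r[1],r[0]])
z=P[...,2]; m=(z>.185)&(z<.215)&(P[...,1]>.1); q=P[m]; R=np.c_[(q[:,:2]-e)@r,(q[:,:2]-e)@n]
for y in(-.03,-.02,-.01,0,.01,.02,.03,.04):
    k=R[abs(R[:,1]-y)<.004]; k=k[k[:,0]>.23]
    if len(k): print(y,len(k),k[:,0].min().round(4),k[:,0].max().round(4))
E
```

```text
t 13.1 at [0.5849 0.206  0.4764] yaw -2.7932 F [-0.1  0.2  0.7] w 0.0527
offset cm [-0.04  0.09  0.14] turn 0.05
[ 6.53059111e-01  2.33034754e-01 -1.60250494e-03  2.39824486e-05
 -1.33670892e+00 -1.87542738e+00]
-0.03 20 0.2612 0.2662
-0.02 135 0.2613 0.2751
-0.01 138 0.2613 0.2752
0 145 0.2614 0.2753
0.01 146 0.2613 0.2755
0.02 154 0.2616 0.2751
0.03 155 0.2615 0.2752
0.04 405 0.2303 0.2754
```

View pics/w5.png

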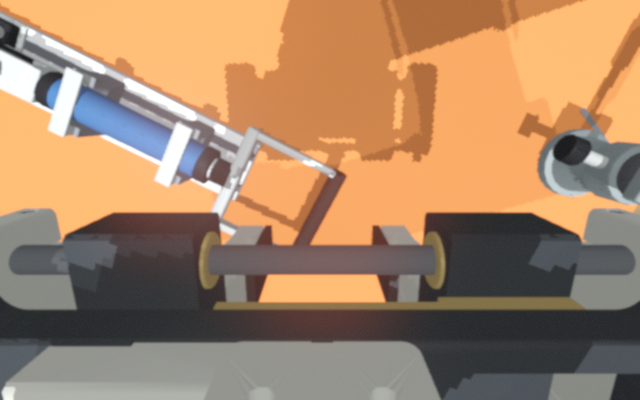

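The wrist view shows the bar from (340,175) to (305,245), between the open fingers. Its centre measures rail x 0.2683, so the rail angle is right. Descending now.

```bash
python3 -c "
from h import *
go([.585,.2098,.356],-2.794)"
```

```text
t 13.1 at [0.5849 0.206  0.4764] yaw -2.7932 F [-0.1  0.2  0.7] w 0.0527
offset cm [-0.14  0.36 12.04] turn 0.05
```

Emit:
send_rows --motion '[{"offset":[-0.15,0.36,1.5],"turn":0},{"offset":[-0.15,0.36,4],"turn":0},{"offset":[-0.15,0.36,6.5],"turn":0},{"offset":[-0.15,0.36,9],"turn":0},{"offset":[-0.15,0.36,11],"turn":0},{"offset":[-0.15,0.36,12],"turn":0},{"offset":[-0.15,0.36,12],"turn":0},{"offset":[-0.15,0.36,12],"turn":0}]'

```text
t: 13.9
eef_pos: [0.5855, 0.2104, 0.3577]
ee_rot: [-3.141, 0.001, -2.794]
force: [1.0, -0.4, 0.1]
width: 0.0525
```

Emit:
send_rows --motion '[{"offset":[0,0,0],"turn":0},{"offset":[0,0,0],"turn":0},{"offset":[0,0,0],"turn":0},{"offset":[0,0,0],"turn":0},{"offset":[0,0,0],"turn":0},{"offset":[0,0,0],"turn":0},{"offset":[0,0,0],"turn":0},{"offset":[0,0,0],"turn":0}]' --hand -1 --squeeze 30

```text
t: 14.7
eef_pos: [0.5854, 0.2104, 0.357]
ee_rot: [-3.141, 0.001, -2.794]
force: [2.6, -3.8, 2.5]
width: 0.0207
```

Emit:
send_rows --motion '[{"offset":[0,0,0],"turn":0},{"offset":[0,0,0],"turn":0},{"offset":[0,0,0],"turn":0},{"offset":[0,0,0],"turn":0}]'

```text
t: 15.1
eef_pos: [0.5853, 0.2107, 0.3569]
ee_rot: [-3.142, 0.001, -2.794]
force: [3.8, -3.4, 2.3]
width: 0.0207
```

```bash
python3 - <<'E'
from h import *
s=get_state(); print(s["moment"])
r=np.array([.1234,.9924]); p=s["eef_pos"][:2]
for k in (.02,.047): go([*(p+k*r),.356],-2.794)
E
```

```text
[-1.24059654 -1.21869502 -0.47404208]
t 15.1 at [0.5853 0.2107 0.3569] yaw -2.7938 F [ 3.8 -3.4  2.3] w 0.0207
offset cm [-0.91  1.78  0.09] turn 0.01
t 15.1 at [0.5853 0.2107 0.3569] yaw -2.7938 F [ 3.8 -3.4  2.3] w 0.0207
offset cm [-2.14  4.19  0.09] turn 0.01
```

Emit:
send_rows --motion '[{"offset":[-0.16,0.31,0],"turn":0},{"offset":[-0.32,0.62,0],"turn":0},{"offset":[-0.5,0.98,0],"turn":0},{"offset":[-0.68,1.34,0],"turn":0},{"offset":[-0.86,1.69,0],"turn":0},{"offset":[-1.05,2.05,0],"turn":0},{"offset":[-1.23,2.41,0],"turn":0},{"offset":[-1.37,2.67,0],"turn":0}]'

```text
t: 15.9
eef_pos: [0.5891, 0.2394, 0.3569]
ee_rot: [-3.139, -0.001, -2.794]
force: [3.7, -9.5, 4.7]
width: 0.0212
```

```bash
cat > bands.py <<'E'
from h import *
import sys,pickle
e=np.array([.5717,-.0587]); r=np.array([.1234,.9924]); n=np.array([-r[1],r[0]])
s=get_state(); print("t",s["t"],s["eef_pos"].round(4),"F",s["force"].round(1),"F.r",s["force"][:2]@r,"w",s["width"])
print("tcp rail x",(s["eef_pos"][:2]-e)@r,(s["eef_pos"][:2]-e)@n)
d=cam("wrist"); pickle.dump(d,open(sys.argv[1]+".pkl","wb"))
# project along plunger axis (top of plunger)
T=np.linalg.inv(d["T"])
h=cv2.cvtColor(d["frame"],cv2.COLOR_BGR2HSV)
def px(p):
    c=T[:3,:3]@p+T[:3,3]; return d["cx"]+d["f"]*c[0]/-c[2], d["cy"]+d["f"]*c[1]/c[2]
for x in np.arange(.160,.262,.003):
    u,v=px(np.r_[e+x*r,.202]); 
    if 0<=u<640 and 0<=v<400: print(round(x,3),int(u),int(v),h[int(v),int(u)].tolist(),end=" | ")
P=cloud(d); z=P[...,2]; m=(z>.185)&(z<.215); q=P[m]; R=np.c_[(q[:,:2]-e)@r,(q[:,:2]-e)@n]
for y in(-.03,-.02,-.01,0):
    k=R[abs(R[:,1]-y)<.004]; k=k[(k[:,0]>.262+.0)]
    if len(k): print("\nbar",y,len(k),k[:,0].min().round(4),k[:,0].max().round(4))
cv2.imwrite(f"pics/{sys.argv[1]}.png",d["frame"])
E
python3 bands.py w6
```

```text
t 15.9 [0.5891 0.2394 0.3569] F [ 3.7 -9.5  4.7] F.r -8.942817253521048 w 0.021160237872494034
tcp rail x 0.29799192293537 0.019534579864844928
0.16 15 165 [107, 134, 179] | 0.163 22 168 [126, 18, 69] | 0.166 29 171 [115, 23, 66] | 0.169 36 174 [110, 22, 71] | 0.172 42 177 [60, 16, 31] | 0.175 49 180 [108, 5, 250] | 0.178 56 183 [0, 0, 255] | 0.181 63 186 [105, 5, 201] | 0.184 69 189 [0, 0, 255] | 0.187 76 192 [0, 0, 255] | 0.19 83 195 [120, 8, 133] | 0.193 89 198 [0, 0, 255] | 0.196 96 201 [105, 4, 252] | 0.199 102 204 [105, 4, 253] | 0.202 109 207 [105, 3, 169] | 0.205 115 210 [174, 38, 67] | 0.208 122 213 [0, 41, 69] | 0.211 128 216 [175, 42, 66] | 0.214 135 219 [177, 38, 67] | 0.217 141 222 [3, 35, 72] | 0.22 147 225 [0, 0, 122] | 0.223 154 228 [0, 31, 65] | 0.226 160 230 [174, 20, 64] | 0.229 166 233 [6, 20, 65] | 0.232 172 236 [135, 7, 69] | 0.235 179 239 [160, 11, 69] | 0.238 185 242 [120, 14, 72] | 0.241 191 244 [110, 11, 70] | 0.244 197 247 [113, 15, 70] | 0.247 203 250 [110, 11, 68] | 0.25 209 253 [120, 11, 67] | 0.253 215 255 [120, 8, 65] | 0.256 221 258 [110, 13, 59] | 0.259 227 261 [105, 9, 56] | 
bar -0.01 204 0.4167 0.4201

bar 0 760 0.294 0.4242
```

Emit:
send_rows --motion '[{"offset":[-0.14,0.27,0],"turn":0},{"offset":[-0.28,0.54,0],"turn":0},{"offset":[-0.42,0.81,0],"turn":0},{"offset":[-0.55,1.08,0],"turn":0},{"offset":[-0.69,1.35,0],"turn":0},{"offset":[-0.8,1.57,0],"turn":0},{"offset":[-0.86,1.69,0],"turn":0},{"offset":[-0.86,1.69,0],"turn":0}]'

```text
t: 16.75
eef_pos: [0.5914, 0.2571, 0.3568]
ee_rot: [-3.138, -0.003, -2.794]
force: [4.7, -14.1, 5.5]
width: 0.0205
```

```bash
python3 bands.py w7
```

```text
t 16.75 [0.5914 0.2571 0.3568] F [  4.7 -14.1   5.5] F.r -13.395093561267872 w 0.02053979905044848
tcp rail x 0.3158738844653069 0.01944648169185065
0.172 3 159 [135, 30, 34] | 0.175 9 162 [69, 111, 230] | 0.178 16 165 [81, 7, 252] | 0.181 23 168 [0, 0, 255] | 0.184 30 171 [0, 0, 255] | 0.187 37 175 [113, 8, 133] | 0.19 44 178 [0, 0, 255] | 0.193 51 181 [0, 0, 255] | 0.196 57 184 [0, 0, 255] | 0.199 64 187 [90, 2, 255] | 0.202 71 190 [0, 0, 255] | 0.205 77 193 [0, 0, 255] | 0.208 84 196 [130, 7, 105] | 0.211 90 199 [0, 0, 255] | 0.214 97 202 [110, 3, 253] | 0.217 104 205 [110, 3, 253] | 0.22 110 208 [165, 4, 120] | 0.223 116 211 [0, 48, 69] | 0.226 123 213 [2, 50, 71] | 0.229 129 216 [2, 52, 69] | 0.232 136 219 [2, 55, 69] | 0.235 142 222 [173, 9, 110] | 0.238 148 225 [170, 8, 100] | 0.241 155 228 [0, 42, 66] | 0.244 161 231 [3, 39, 66] | 0.247 167 234 [171, 26, 69] | 0.25 173 236 [158, 15, 68] | 0.253 180 239 [150, 15, 69] | 0.256 186 242 [130, 11, 71] | 0.259 192 245 [110, 11, 72] | 
bar 0 555 0.3115 0.4247
```

View pics/w7.png

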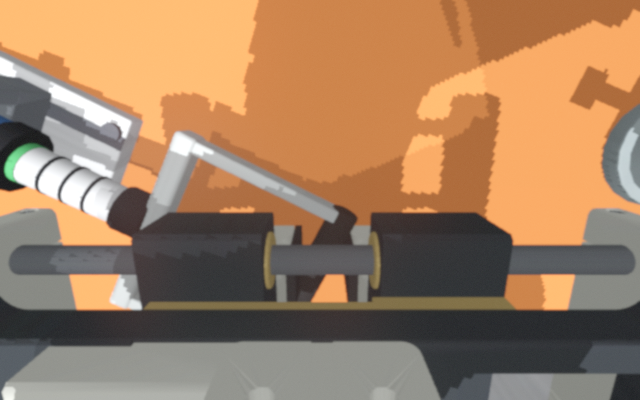

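The view shows the green band starting to show at the mouth near (20,160), with three rings below it and no red. I'll take a fine profile.

```bash
python3 - <<'E'
from h import *
import pickle
d=pickle.load(open("w7.pkl","rb")); T=np.linalg.inv(d["T"]); h=cv2.cvtColor(d["frame"],cv2.COLOR_BGR2HSV)
e=np.array([.5717,-.0587]); r=np.array([.1234,.9924])
for x in np.arange(.171,.214,.001):
    c=T[:3,:3]@np.r_[e+x*r,.201]+T[:3,3]; u=d["cx"]+d["f"]*c[0]/-c[2]; v=d["cy"]+d["f"]*c[1]/c[2]
    print(round(x,3),cv2.remap(d["frame"],np.float32([[u]]),np.float32([[v]]),1)[0,0].tolist(),end=" ")
E
```

```text
0.171 [34, 33, 33] 0.172 [44, 58, 39] 0.173 [129, 196, 104] 0.174 [152, 223, 123] 0.175 [161, 231, 131] 0.176 [175, 228, 154] 0.177 [252, 253, 251] 0.178 [255, 255, 255] 0.179 [255, 255, 255] 0.18 [255, 255, 255] 0.181 [255, 255, 255] 0.182 [255, 255, 255] 0.183 [255, 255, 255] 0.184 [255, 255, 255] 0.185 [255, 254, 253] 0.186 [169, 167, 165] 0.187 [115, 114, 111] 0.188 [243, 241, 239] 0.189 [255, 255, 254] 0.19 [255, 255, 255] 0.191 [255, 255, 255] 0.192 [255, 255, 255] 0.193 [255, 255, 255] 0.194 [255, 255, 255] 0.195 [255, 255, 255] 0.196 [218, 215, 213] 0.197 [103, 101, 99] 0.198 [240, 238, 236] 0.199 [255, 255, 255] 0.2 [255, 255, 255] 0.201 [255, 255, 255] 0.202 [255, 255, 255] 0.203 [255, 255, 255] 0.204 [255, 255, 255] 0.205 [255, 255, 255] 0.206 [242, 241, 239] 0.207 [115, 112, 112] 0.208 [218, 216, 214] 0.209 [255, 255, 255] 0.21 [255, 255, 255] 0.211 [255, 255, 255] 0.212 [253, 251, 249] 0.213 [251, 249, 248]
```

Green stands about 4 mm out, so the plunger is near 0.044, and the force agrees. It needs 2 mm more.

Emit:
send_rows --motion '[{"offset":[-0.05,0.1,0],"turn":0},{"offset":[-0.1,0.19,0],"turn":0},{"offset":[-0.1,0.19,0],"turn":0},{"offset":[-0.1,0.19,0],"turn":0},{"offset":[-0.1,0.19,0],"turn":0},{"offset":[-0.1,0.19,0],"turn":0},{"offset":[-0.1,0.19,0],"turn":0},{"offset":[-0.1,0.19,0],"turn":0}]'

```text
t: 17.6
eef_pos: [0.5916, 0.259, 0.3568]
ee_rot: [-3.138, -0.003, -2.795]
force: [5.2, -14.4, 4.9]
width: 0.0208
```

Emit:
send_rows --motion '[{"offset":[0,0,0],"turn":0},{"offset":[0,0,0],"turn":0},{"offset":[0,0,0],"turn":0},{"offset":[0,0,0],"turn":0},{"offset":[0,0,0],"turn":0},{"offset":[0,0,0],"turn":0},{"offset":[0,0,0],"turn":0},{"offset":[0,0,0],"turn":0}]'

```text
t: 18.4
eef_pos: [0.5917, 0.259, 0.3568]
ee_rot: [-3.138, -0.003, -2.795]
force: [4.6, -14.0, 5.1]
width: 0.0208
```

Emit:
send_rows --motion '[{"offset":[0,0,0],"turn":0},{"offset":[0,0,0],"turn":0},{"offset":[0,0,0],"turn":0},{"offset":[0,0,0],"turn":0},{"offset":[0,0,0],"turn":0},{"offset":[0,0,0],"turn":0},{"offset":[0,0,0],"turn":0},{"offset":[0,0,0],"turn":0}]'

```text
t: 19.2
eef_pos: [0.5916, 0.259, 0.3568]
ee_rot: [-3.138, -0.003, -2.795]
force: [4.4, -13.1, 4.5]
width: 0.0209
```

Emit:
send_rows --motion '[{"offset":[0,0,0],"turn":0},{"offset":[0,0,0],"turn":0},{"offset":[0,0,0],"turn":0},{"offset":[0,0,0],"turn":0},{"offset":[0,0,0],"turn":0},{"offset":[0,0,0],"turn":0},{"offset":[0,0,0],"turn":0},{"offset":[0,0,0],"turn":0}]'

```text
t: 20.0
eef_pos: [0.5916, 0.259, 0.3568]
ee_rot: [-3.138, -0.003, -2.795]
force: [4.2, -14.7, 5.0]
width: 0.0208
```

```bash
python3 bands.py w8 | head -2; python3 - <<'E'
from h import *
import pickle
d=pickle.load(open("w8.pkl","rb")); T=np.linalg.inv(d["T"])
e=np.array([.5717,-.0587]); r=np.array([.1234,.9924])
for x in np.arange(.171,.193,.001):
    c=T[:3,:3]@np.r_[e+x*r,.201]+T[:3,3]; u=d["cx"]+d["f"]*c[0]/-c[2]; v=d["cy"]+d["f"]*c[1]/c[2]
    print(round(x,3),cv2.remap(d["frame"],np.float32([[u]]),np.float32([[v]]),1)[0,0].tolist(),end=" ")
s=cam("scene"); P=cloud(s); h=cv2.cvtColor(s["frame"],cv2.COLOR_BGR2HSV)
m=(h[...,0]>20)&(h[...,0]<36)&(h[...,1]>110)&(np.linalg.norm(P[...,:2]-[.5717,-.0587],axis=-1)<.03)
print("\nyellow pin",m.sum(),P[m].mean(0),P[m].max(0),P[m].min(0))
g=(h[...,0]>45)&(h[...,0]<85)&(h[...,1]>80)&(P[...,1]>.08)&(P[...,1]<.16); print("green",g.sum())
cv2.imwrite("pics/s8.png",cv2.resize(s["frame"][150:240,220:420],None,fx=4,fy=4,interpolation=cv2.INTER_CUBIC))
E
```

```text
t 20.0 [0.5916 0.259  0.3568] F [  4.2 -14.7   5. ] F.r -14.059499448820056 w 0.020803317510454993
tcp rail x 0.31773226997455484 0.01941253311817939
0.171 [0, 0, 0] 0.172 [46, 66, 40] 0.173 [136, 203, 109] 0.174 [151, 222, 124] 0.175 [159, 230, 129] 0.176 [163, 233, 133] 0.177 [163, 233, 133] 0.178 [183, 224, 168] 0.179 [255, 255, 255] 0.18 [255, 255, 255] 0.181 [255, 255, 255] 0.182 [255, 255, 255] 0.183 [255, 255, 255] 0.184 [255, 255, 255] 0.185 [255, 255, 255] 0.186 [255, 255, 255] 0.187 [250, 248, 247] 0.188 [139, 136, 135] 0.189 [150, 147, 145] 0.19 [255, 255, 254] 0.191 [255, 255, 255] 0.192 [255, 255, 255] 
yellow pin 47 [ 0.57865364 -0.05732684  0.23146076] [ 0.58408102 -0.04878483  0.24653043] [ 0.57032724 -0.06394082  0.21045727]
green 10
```

View pics/s8.png

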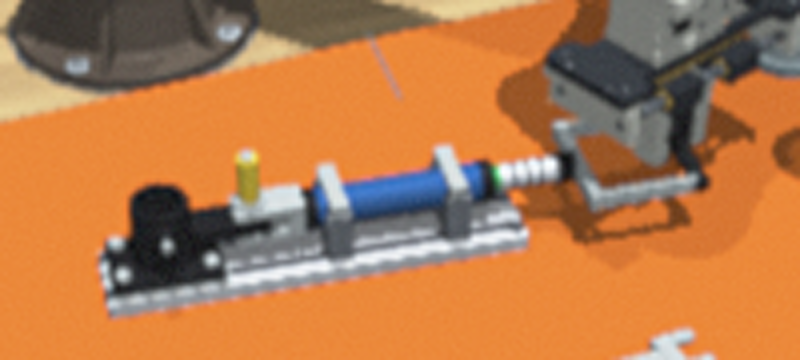

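The scene view shows the pin upright and home at crop (247,180), green at the mouth near (497,178), no red, and the gripper on the handle. Green stands about 6 mm out (0.0725–0.0783 profile, plunger about 0.046) and has been steady for 2.4 s. Handing in.

```bash
python3 -c "
from station import *
print(job_done()); s=get_state(); print(s['t'],s['eef_pos'],s['force'],s['width'])"
```

```text
the job is handed in; nothing more can be done
None
the job is handed in; nothing more can be done
```

The yellow-headed pin is fully home through fork and eye. The gripper is holding the handle with the green band half out of the tube's mouth. I handed the job in at about t = 20 s; no verdict was reported.

- **Pin:** my first grip caught only the top 6 mm of the head because I lifted before the fingers had closed. I set the pin back in the block and gripped it deeper. It then went in without resistance until the collar seated at about 8 N. After release the head top read z = 0.249 m, against 0.248 expected.
- **Pull:** a square grip would have run the gripper body into the flask, so I gripped the bar turned 27° and 20 mm off centre. Estimated clearance to the flask was about 16 mm; I did not re-measure it after the pull.
- **Last checks:** about 6 mm of green was showing and no red, so the plunger is at about 0.046 m. The pull was 14 N, which agrees with the spring figure. The pose was steady for over 2 s, and the pin stood upright and home.
- **Not measured:** I did not measure the balance's slide directly. The ring positions fit only the 2–3 mm of pin play. I also did not re-measure whether the loose items had moved.
- **Disagreement:** the top camera put the eye about 3 mm off the wrist camera's reading. I used the wrist camera, and the pin fitted.

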